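# Seat the long sharpening stone in its holder

## Task

Before the knives are sharpened, put the long sharpening stone into the recess of the wooden holder so that it lies flat on the recess floor and square between the rails. Set it down, do not drop it, and leave the short stone where it lies.

Things in the scene. Friction and masses are not known exactly. Their poses are not given: they have to be found in the camera images.
- long_stone_centre (a point): Centre of the long sharpening stone: a grey-and-pale two-layer block 140 x 50 x 32 mm lying flat, loose on the worktop (centre 16 mm above what it lies on). x along its 140 mm length, y across its 50 mm width (grip across this), z up. 0.3 to 0.5 kg. A half turn about z makes no difference.
- short_stone_centre (a point): Centre of the short sharpening stone, same make, 76 x 50 x 32 mm, lying loose on the worktop beside the long one; either may be on the left. x along its 76 mm length, z up. It is not wanted.
- recess (a point): Centre of the floor of the holder's recess, 12 mm above the worktop. x along the recess, y across, z up. The recess is 154 (x) by 64 mm (y) at its floor and 12 mm deep; its rails stand upright for 5 mm, then slope outward at 45 degrees to a mouth of 168 x 78 mm. A stone in it stands 20 mm above the rails; either way round is right.
- holder: Wooden holder fixed to the worktop, 206 (x) by 116 (y) mm, rail tops 24 mm above the worktop. Origin at the centre of its underside, axes as the recess. Each long rail is left open for 68 mm in the middle, down to the recess floor and out to the edge, so that fingers holding the stone across its middle pass between the rails.
Mind the look-alikes: they are no part of the job. Leave any pink look-alike of the part that bears long_stone_centre alone.

How it is judged (in metres and radians):
At the end, for the whole second after the job is handed in: The long stone lies in the recess: its centre within 12 mm of the recess centre sideways and no more than 19.5 mm above the recess floor (16 mm when flat), tilted less than 5 degrees, its length within 10 degrees of the recess's length; the short stone is within 30 mm of where it started (horizontal distance between long_stone_centre and recess below 0.012 m and z of long_stone_centre in the frame of recess below 0.0195 m and angle between long_stone_centre's own z axis and vertical below 0.09 rad and angle between the x axis of long_stone_centre and the x axis of recess, either way round below 0.175 rad and distance of short_stone_centre from where it was at the start of the episode below 0.03 m); the robot touches nothing.
It fails at once if the long stone is let go and falls from more than 30 mm above the recess floor (horizontal distance between long_stone_centre and recess below 0.1 m and z of long_stone_centre in the frame of recess above 0.046 m and contact force between the fingers and long_stone below 0.05 N).
It fails at once if the short stone is moved by more than 30 mm (distance of short_stone_centre from where it was at the start of the episode above 0.03 m).
It also fails if it takes over 34 s, if anything falls off the work surface, if the arm or the gripper's body presses on something with over 40 N, if the wrist force passes 120 N, or if a joint passes its speed limit or range.

## Robot

A 6-joint arm with a two-finger parallel gripper is mounted at the origin on a cart in front of the work surface, level with it; the furniture and walls round the work are solid. World frame = base frame: x ahead of the robot, y to its left, z up, the work surface at z = 0. Lengths are in mm, angles in rad, forces in N, time in s.
With the tool pointing down it reaches from about 275 to 1000 mm from the base axis. Payload 8.4 kg.
Tool frame: the origin (TCP) lies midway between the tips of the shut fingers; the grasp point (between the pads) lies 19 mm behind it; z points along the fingers, y is the line along which they close (so a half turn about z gives the same grasp; the last joint's range is limited). The gripper opens to 85 mm and grips with 20 to 120 N. Pads are 22 mm wide; open, the fingers measure 114 mm over their backs; the gripper's body (76 mm by 85 mm) begins 54 mm behind the grasp point. The pads swing forward as they close: fully open they stand 13 mm farther back than shut.
Start: joints at [-1.223, 0.353, 1.633, -0, 1.155, -0.002], TCP at [214.192, -587.154, 231.281] pointing down, gripper open.
Joint ranges: [-2.63, 2.63], [-0.92, 2.1], [0.06, 2.66], [-1.3, 4.44], [0, 2.69], [-3.02, 3.02]. Speed limits (rad/s): [2.22, 2.22, 2.79, 3.14, 3.14, 3.14].

## Interface

Orientations are given as [roll, pitch, yaw] about the fixed x, y, z axes, in that order (R = Rz(yaw) Ry(pitch) Rx(roll)).
In Python, from rig import r gives the robot as it stands.
- The arm moves only by the tool servo_tool, never from a script. Its argument "deltas" is a list of rows, each an object of numbers: "x", "y", "z": the shift along the world's x, y, z in mm; "rx", "ry", "rz": the turn, a rotation vector about the world's x, y, z in rad; "gripper": the gripper's target within -1 to 1 (fully open at 1, half-way at 0, shut at -1). A call has 1 to 10 rows; each row is the pose to reach, as a shift and turn from the pose commanded when the call began; what a row does not reach only later rows make up. A row lasts 1/10 s, in which the tool goes at most 50 mm and 8.59 degrees, less where a joint would pass 70% of its speed; a pose out of reach is approached as far as the arm can. A call with a gripper value outside its range is refused whole. The fingers move at their own pace and stop on an object; "newtons" is the grip in N (left out, the last holds). Time passes only in rows, so rows that repeat a pose let the fingers close. It gives the time, the measured TCP pose, the force, the opening and the grip force at its end, in the units of the state.
- r.sense(): the state, without advancing time (a new reading comes with each control period).
- r.grab_frame(name): name is "scene" or "top"; returns the picture (384x512x3 uint8, blue, green, red); there is no depth.
- r.camera_params(name): a dict with "mtx" (3x3 intrinsics, pixels), "D" ([k1, k2, p1, p2, k3] as OpenCV has them; the pictures are not rectified), "eye" and "orientation" of the camera in the world. Camera axes: x right, y down, z forward; pixel columns grow to the right and rows downward; lengths in mm; the calibration is good to about 2 mm. A picture is of the moment at which its call begins. camera_params takes no time and is no camera call.
- r.sign_off(): hands the job in; it is judged then, once.
Trained networks look in the newest picture that a camera, given by its name, has taken for a name from the list of things; names that differ only in an ending like _2 or _b are one class to them, and where a whole thing is asked for, a point or a joint stands for the part that bears it (a point fixed in the world has none). Each returns a list of dicts, best first, with "conf" (0 to 1); they miss things now and then, are a little off and sometimes report something else, mostly with a low value. They report only what shows in the picture. A call takes as long as a camera call. They do not tell look-alikes from the thing itself.
- r.recognise(name, camera): "box" ([left, top, width, height] in pixels, round what is visible of it).
The state is a dict: "clock": time; "qpos": joint angles; "qvel": joint speeds; "joint_efforts": joint torques, N m; "eef_pos": TCP position; "tcp_rot": TCP orientation; "contact_force": force on the tool from outside, world axes, zero at the start; "wrist_torque": the same for the moment, N m; "opening": opening from 0.0 (shut) to 1.0 (fully open); "grasp_force": force on a finger pad.
Only numpy, scipy, OpenCV 4.12 (cv2) and the standard library are available. Lean on these libraries where they do the work, as an engineer would, in place of code of your own. Each camera call takes 0.05 s, during which the arm holds its last target. There are 200 camera calls.

## Working session

There is one attempt and no reset: what is moved stays moved. The work goes in short steps, Python scripts to look and compute and a tool call to move; the robot and the scene stay as the last step left them, time stands still between calls to the robot, and variables do not carry over. Pictures are saved under pics/ and viewed, at most 10 in all, crops included, and the job is handed in when it is done.

Besides the shell and the picture viewer there is one more tool, called by a JSON object that holds its "op" and its "data", one argument or row to a line. servo_tool: Moves the arm, as the interface text tells. Its arguments: {"type":"object","properties":{"deltas":{"type":"array","items":{"type":"object","properties":{"x":{"type":"number"},"y":{"type":"number"},"z":{"type":"number"},"rx":{"type":"number"},"ry":{"type":"number"},"rz":{"type":"number"},"gripper":{"type":"number"}}}},"newtons":{"type":"number"}},"required":["deltas"]}

```bash
mkdir -p pics; python3 - <<'E'
from rig import r
import cv2,numpy as np
for n in ("top","scene"):
    im=r.grab_frame(n); cv2.imwrite(f"pics/{n}0.png",im)
    p=r.camera_params(n); print(n,{k:np.round(v,3).tolist() for k,v in p.items()})
    for t in ("long_stone_centre","short_stone_centre","holder"):
        print(t,[(np.round(d["box"]).tolist(),round(d["conf"],2)) for d in r.recognise(t,n)])
print(r.sense())
E
```

```text
top {'mtx': [[357.503, 0.0, 259.302], [0.0, 357.503, 191.138], [0.0, 0.0, 1.0]], 'D': [-0.091, 0.0, 0.0, 0.0, 0.0], 'eye': [392.87, 111.732, 1106.721], 'orientation': [-3.092, 0.014, -1.564]}
long_stone_centre [([293.0, 169.0, 24.0, 47.0], 0.77), ([117.0, 183.0, 48.0, 43.0], 0.71)]
short_stone_centre [([373.0, 185.0, 18.0, 29.0], 0.9)]
holder [([196.0, 136.0, 53.0, 68.0], 0.67)]
scene {'mtx': [[445.526, 0.0, 254.283], [0.0, 445.526, 198.231], [0.0, 0.0, 1.0]], 'D': [-0.077, 0.0, 0.0, 0.0, 0.0], 'eye': [-195.167, 1021.254, 708.792], 'orientation': [-2.095, 0.002, -2.508]}
long_stone_centre [([149.0, 274.0, 63.0, 31.0], 0.6), ([268.0, 183.0, 43.0, 30.0], 0.59)]
short_stone_centre [([317.0, 160.0, 24.0, 18.0], 0.84)]
holder [([184.0, 206.0, 74.0, 48.0], 0.78), ([266.0, 184.0, 43.0, 29.0], 0.57)]
{'clock': 0.4, 'qpos': array([-1.22341385e+00,  3.53092078e-01,  1.63349025e+00,  3.80981954e-05,
        1.15521855e+00, -2.40529083e-03]), 'qvel': array([ 0.00064206, -0.0005858 , -0.00140236, -0.00162   ,  0.00091044,
       -0.00043843]), 'joint_efforts': array([ 1.90258157e-03, -6.04549813e+01, -3.42011368e+01,  3.84876012e-05,
        3.96037547e-03, -3.11998610e-05]), 'eef_pos': array([ 214.17299151, -587.09067332,  231.18474621]), 'tcp_rot': array([-3.14138451e+00, -3.53529386e-05,  3.49772377e-01]), 'contact_force': array([-0.45449901,  0.08270224,  0.11872716]), 'wrist_torque': array([ 0.00260806, -0.03121659,  0.04323741]), 'grasp_force': 0.0, 'opening': 1.003777149052704}
```

```bash
python3 - <<'E'
import cv2
im=cv2.imread("pics/top0.png")[110:260,90:410]
cv2.imwrite("pics/topc.png",cv2.resize(im,None,fx=2.5,fy=2.5,interpolation=cv2.INTER_CUBIC))
im=cv2.imread("pics/scene0.png")
cv2.imwrite("pics/s1.png",cv2.resize(im,(800,600)))
E
```

```text
(no output)
```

View pics/topc.png

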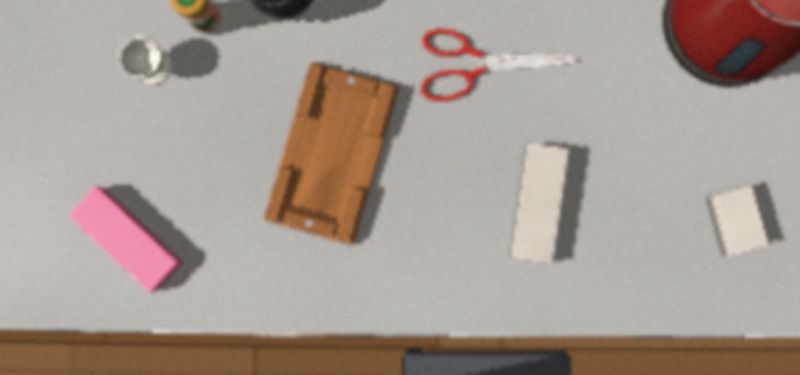

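View pics/s1.png

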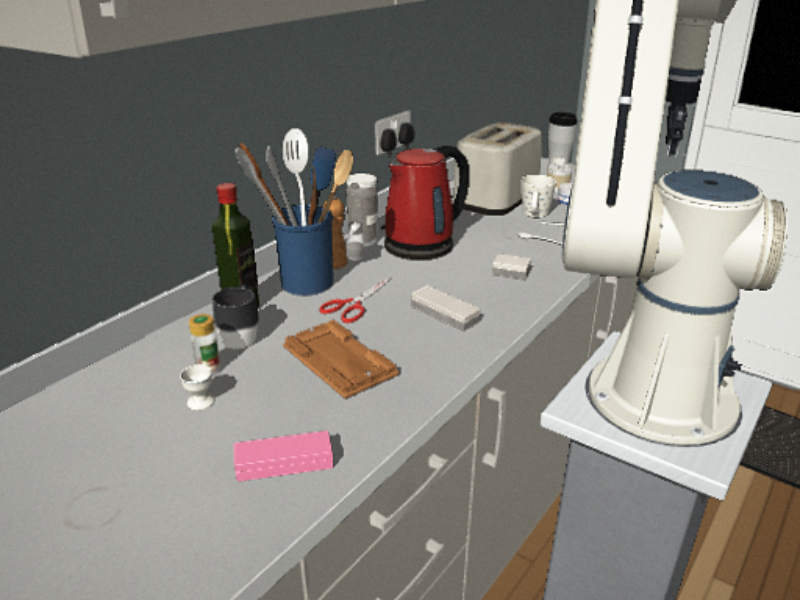

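The top view shows the long stone at crop (541,203), the short stone at (740,219), the pink look-alike at (125,240) and the holder at (332,152). The side view agrees. Next I measure the stone and holder on their top planes.

```bash
cat > h.py <<'E'
import cv2,numpy as np
from scipy.spatial.transform import Rotation as R
def warp(im,p,z,x0=150,x1=650,y0=-350,y1=400,s=2):
    # rectified image at height z: col=(x-x0)*s, row=(y-y0)*s
    X,Y=np.meshgrid(np.arange(x0,x1,1/s),np.arange(y0,y1,1/s))
    P=np.stack([X,Y,0*X+z],-1).reshape(-1,3)
    Rw=R.from_euler('xyz',p["orientation"]).as_matrix().T
    uv,_=cv2.projectPoints(P,Rw,-Rw@np.array(p["eye"]),np.array(p["mtx"]),np.array(p["D"]))
    uv=uv.reshape(*X.shape,2).astype(np.float32)
    return cv2.remap(im,uv[...,0],uv[...,1],cv2.INTER_LINEAR)
def rects(mask,x0=150,y0=-350,s=2,amin=2000):
    out=[]
    for c in cv2.findContours(mask.astype(np.uint8),cv2.RETR_EXTERNAL,cv2.CHAIN_APPROX_NONE)[0]:
        if cv2.contourArea(c)/s/s<amin: continue
        b=cv2.boxPoints(cv2.minAreaRect(c))/s+[x0,y0]
        e=[b[1]-b[0],b[2]-b[1]]; L=max(e,key=np.linalg.norm)
        out.append((b.mean(0).round(1),sorted(np.linalg.norm(v).round(1) for v in e),round(float(np.degrees(np.arctan2(L[1],L[0])))%180,1)))
    return out
E
python3 - <<'E'
from h import *
from rig import r
p=r.camera_params("top"); im=cv2.imread("pics/top0.png")
for z in(32,24):
    w=warp(im,p,z); hsv=cv2.cvtColor(w,cv2.COLOR_BGR2HSV)
    if z==32:
        w32=w
        for t in (195,205,212): print("pale",t,rects((hsv[...,2]>t)&(hsv[...,1]<50)))
    for s in (90,120): print("wood",z,rects((hsv[...,1]>s)&(hsv[...,0]<25)&(hsv[...,2]>50)))
ps=r.camera_params("scene"); ims=cv2.imread("pics/scene0.png")
w2=warp(ims,ps,32)
hsv=cv2.cvtColor(w2,cv2.COLOR_BGR2HSV)
for t in(180,195,205): print("scene",t,rects((hsv[...,2]>t)&(hsv[...,1]<50)))
hsv=cv2.cvtColor(warp(ims,ps,24),cv2.COLOR_BGR2HSV); print(rects((hsv[...,1]>120)&(hsv[...,0]<25)&(hsv[...,2]>50)))
cv2.imwrite("pics/w.png",np.hstack([w32[::2,::2],w2[::2,::2]])[100:700,100:900])
E
```

```text
pale 195 [(array([447.5, -11.4]), [np.float64(48.4), np.float64(142.0)], 171.4), (array([ 427.5, -255.2]), [np.float64(50.2), np.float64(76.7)], 15.6)]
pale 205 [(array([447.6, -11.4]), [np.float64(45.9), np.float64(138.4)], 171.5), (array([ 427.6, -255.1]), [np.float64(48.5), np.float64(73.7)], 15.6)]
pale 212 [(array([447.6, -11.4]), [np.float64(44.3), np.float64(135.3)], 171.4), (array([ 427.6, -254.9]), [np.float64(46.1), np.float64(70.9)], 15.9)]
wood 32 [(array([507.5, 239.1]), [np.float64(113.8), np.float64(200.7)], 164.4), (array([590.9,  92.8]), [np.float64(38.3), np.float64(79.3)], 94.0), (array([ 624.2, -261. ]), [np.float64(50.5), np.float64(164.0)], 90.0), (array([218.2,  24.8]), [np.float64(136.5), np.float64(749.5)], 90.0)]
wood 32 [(array([507.6, 239. ]), [np.float64(110.9), np.float64(198.0)], 164.4), (array([ 625. , -261.8]), [np.float64(49.0), np.float64(162.5)], 90.0), (array([217.5,  24.7]), [np.float64(135.0), np.float64(749.5)], 90.0), (array([ 161. , -209.2]), [np.float64(22.0), np.float64(281.5)], 90.0)]
wood 24 [(array([508.4, 240.1]), [np.float64(114.6), np
[... 579 characters left out ...]
4(73.7), np.float64(156.5)], 170.4), (array([ 425.4, -245.2]), [np.float64(81.6), np.float64(91.7)], 105.8)]
scene 195 [(array([444.8,  -0.5]), [np.float64(67.5), np.float64(149.6)], 171.5), (array([ 422.6, -240.3]), [np.float64(76.6), np.float64(78.3)], 107.2)]
scene 205 [(array([444.9,  -0.7]), [np.float64(65.7), np.float64(145.6)], 172.0), (array([ 422.5, -239.7]), [np.float64(74.4), np.float64(75.2)], 107.3)]
[(array([496.9, 257.3]), [np.float64(122.6), np.float64(219.7)], 164.3), (array([623.7, 122.7]), [np.float64(38.7), np.float64(80.0)], 93.0), (array([573.2, 121.5]), [np.float64(38.9), np.float64(87.3)], 104.9), (array([ 632.2, -279.2]), [np.float64(34.5), np.float64(141.5)], 90.0)]
```

View pics/w.png

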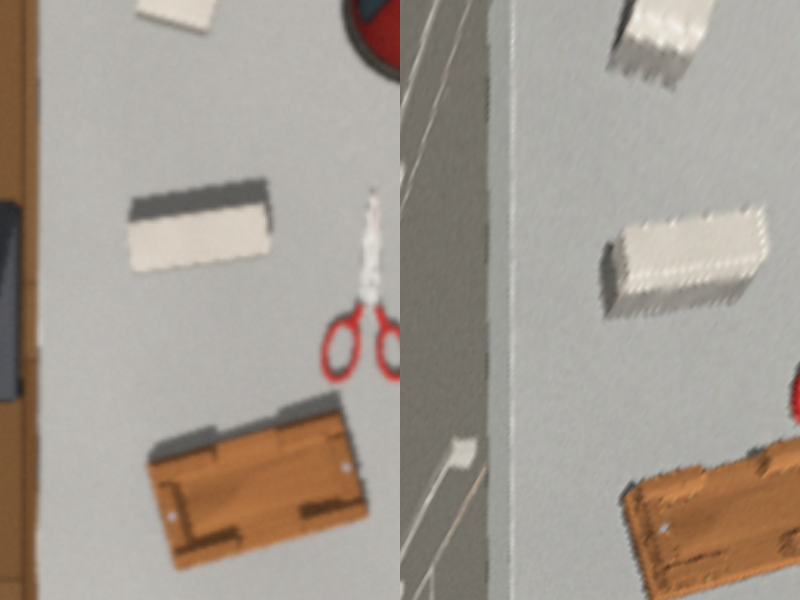

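{"op": "servo_tool", "data": {
  "deltas": [
    {"x":17,"y":43,"rz":-0.05},
    {"x":34,"y":86,"rz":-0.1},
    {"x":51,"y":129,"rz":-0.15},
    {"x":68,"y":172,"rz":-0.2},
    {"x":85,"y":215,"rz":-0.25},
    {"x":102,"y":258,"rz":-0.3},
    {"x":119,"y":301,"rz":-0.35},
    {"x":136,"y":344,"rz":-0.4},
    {"x":153,"y":387,"rz":-0.45},
    {"x":170,"y":430,"rz":-0.5,"gripper":1}
  ],
  "newtons": 60
}}

```text
invalid input
```

{"op": "servo_tool", "data": {
  "deltas": [
    {"x":16,"y":37},
    {"x":32,"y":74},
    {"x":48,"y":110},
    {"x":63,"y":146,"z":-10},
    {"x":63,"y":146,"z":-50},
    {"x":63,"y":146,"z":-90},
    {"x":63,"y":146,"z":-130},
    {"x":63,"y":146,"z":-150},
    {"x":63,"y":146,"z":-150},
    {"x":63,"y":146,"z":-150}
  ]
}}

```text
invalid input
```

{"op": "servo_tool", "data": {
  "deltas": [
    {"x":17,"y":43,"z":0,"rx":0,"ry":0,"rz":-0.05,"gripper":1},
    {"x":34,"y":86,"z":0,"rx":0,"ry":0,"rz":-0.1,"gripper":1},
    {"x":51,"y":129,"z":0,"rx":0,"ry":0,"rz":-0.15,"gripper":1},
    {"x":68,"y":172,"z":0,"rx":0,"ry":0,"rz":-0.2,"gripper":1},
    {"x":85,"y":215,"z":0,"rx":0,"ry":0,"rz":-0.25,"gripper":1},
    {"x":102,"y":258,"z":0,"rx":0,"ry":0,"rz":-0.3,"gripper":1},
    {"x":119,"y":301,"z":0,"rx":0,"ry":0,"rz":-0.35,"gripper":1},
    {"x":136,"y":344,"z":0,"rx":0,"ry":0,"rz":-0.4,"gripper":1},
    {"x":153,"y":387,"z":0,"rx":0,"ry":0,"rz":-0.45,"gripper":1},
    {"x":170,"y":430,"z":0,"rx":0,"ry":0,"rz":-0.5,"gripper":1}
  ],
  "newtons": 60
}}

```text
clock: 1.4
eef_pos: [384.6, -155.4, 231.6]
tcp_rot: [3.141, -0.001, -0.153]
contact_force: [0.8, -0.1, 0.2]
opening: 0.999
grasp_force: 0.0
```

{"op": "servo_tool", "data": {
  "deltas": [
    {"x":16,"y":37,"z":0,"rx":0,"ry":0,"rz":0,"gripper":1},
    {"x":32,"y":74,"z":0,"rx":0,"ry":0,"rz":0,"gripper":1},
    {"x":48,"y":110,"z":0,"rx":0,"ry":0,"rz":0,"gripper":1},
    {"x":63,"y":144,"z":-10,"rx":0,"ry":0,"rz":0,"gripper":1},
    {"x":63,"y":144,"z":-50,"rx":0,"ry":0,"rz":0,"gripper":1},
    {"x":63,"y":144,"z":-90,"rx":0,"ry":0,"rz":0,"gripper":1},
    {"x":63,"y":144,"z":-130,"rx":0,"ry":0,"rz":0,"gripper":1},
    {"x":63,"y":144,"z":-160,"rx":0,"ry":0,"rz":0,"gripper":1},
    {"x":63,"y":144,"z":-160,"rx":0,"ry":0,"rz":0,"gripper":1}
  ]
}}

```text
clock: 2.3
eef_pos: [444.4, -13.0, 68.3]
tcp_rot: [3.141, 0.007, -0.15]
contact_force: [-0.2, -0.3, 0.1]
opening: 0.999
grasp_force: 0.0
```

```bash
python3 - <<'E'
from rig import r
import cv2
im=r.grab_frame("scene"); cv2.imwrite("pics/s2.png",cv2.resize(im[100:300,150:400],None,fx=3,fy=3,interpolation=cv2.INTER_CUBIC))
print(r.sense()["eef_pos"],r.sense()["tcp_rot"],r.sense()["qpos"])
E
```

```text
[445.8744432  -13.08693067  70.28107906] [ 3.14115797  0.00389903 -0.15019363] [-3.27248838e-02  3.22464948e-01  2.13425245e+00  3.97633569e-05
  6.88798365e-01  1.68823348e+00]
```

View pics/s2.png

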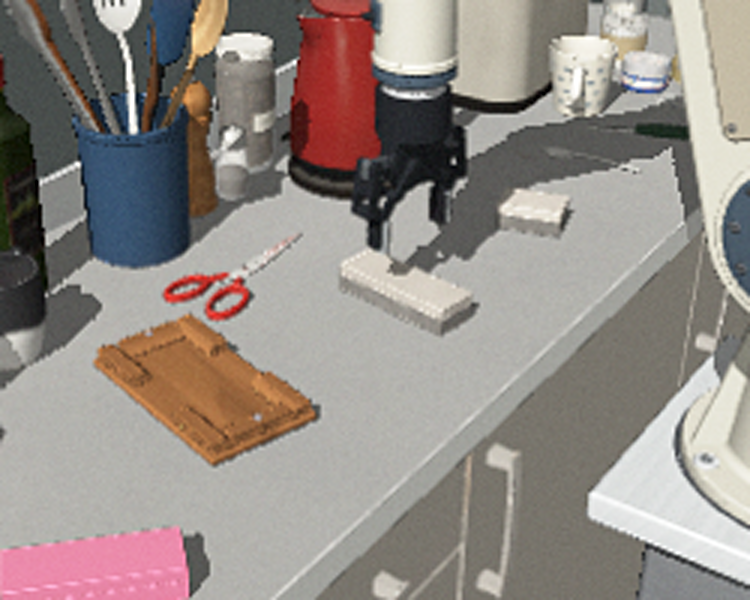

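The open fingers at crop (375,235) and (437,205) straddle the stone at (405,290), so I go down and grip.

{"op": "servo_tool", "data": {
  "deltas": [
    {"x":0,"y":2,"z":-20,"rx":0,"ry":0,"rz":0,"gripper":1},
    {"x":0,"y":2,"z":-40,"rx":0,"ry":0,"rz":0,"gripper":1},
    {"x":0,"y":2,"z":-55,"rx":0,"ry":0,"rz":0,"gripper":1},
    {"x":0,"y":2,"z":-65,"rx":0,"ry":0,"rz":0,"gripper":1},
    {"x":0,"y":2,"z":-70,"rx":0,"ry":0,"rz":0,"gripper":1},
    {"x":0,"y":2,"z":-70,"rx":0,"ry":0,"rz":0,"gripper":1}
  ]
}}

```text
clock: 2.95
eef_pos: [447.7, -11.2, 1.8]
tcp_rot: [-3.142, -0.001, -0.15]
contact_force: [-0.2, 0.4, -0.4]
opening: 0.999
grasp_force: 0.0
```

{"op": "servo_tool", "data": {
  "deltas": [
    {"x":0,"y":0,"z":0,"rx":0,"ry":0,"rz":0,"gripper":-1},
    {"x":0,"y":0,"z":0,"rx":0,"ry":0,"rz":0,"gripper":-1},
    {"x":0,"y":0,"z":0,"rx":0,"ry":0,"rz":0,"gripper":-1},
    {"x":0,"y":0,"z":0,"rx":0,"ry":0,"rz":0,"gripper":-1},
    {"x":0,"y":0,"z":0,"rx":0,"ry":0,"rz":0,"gripper":-1},
    {"x":0,"y":0,"z":0,"rx":0,"ry":0,"rz":0,"gripper":-1},
    {"x":0,"y":0,"z":0,"rx":0,"ry":0,"rz":0,"gripper":-1},
    {"x":0,"y":0,"z":0,"rx":0,"ry":0,"rz":0,"gripper":-1}
  ],
  "newtons": 60
}}

```text
clock: 3.75
eef_pos: [447.6, -11.2, 2.1]
tcp_rot: [-3.142, -0.001, -0.15]
contact_force: [-2.3, -0.6, 8.8]
opening: 0.575
grasp_force: 61.6
```

{"op": "servo_tool", "data": {
  "deltas": [
    {"x":0,"y":0,"z":5,"rx":0,"ry":0,"rz":0,"gripper":-1},
    {"x":0,"y":0,"z":15,"rx":0,"ry":0,"rz":0,"gripper":-1},
    {"x":0,"y":0,"z":35,"rx":0,"ry":0,"rz":0,"gripper":-1},
    {"x":0,"y":0,"z":60,"rx":0,"ry":0,"rz":0,"gripper":-1},
    {"x":0,"y":0,"z":80,"rx":0,"ry":0,"rz":0,"gripper":-1},
    {"x":0,"y":0,"z":90,"rx":0,"ry":0,"rz":0,"gripper":-1},
    {"x":0,"y":0,"z":90,"rx":0,"ry":0,"rz":0,"gripper":-1},
    {"x":0,"y":0,"z":90,"rx":0,"ry":0,"rz":0,"gripper":-1}
  ]
}}

```text
clock: 4.55
eef_pos: [446.9, -11.1, 91.0]
tcp_rot: [3.142, 0.0, -0.15]
contact_force: [-0.8, -0.4, -3.0]
opening: 0.577
grasp_force: 63.7
```

```bash
python3 - <<'E'
from rig import r
import cv2
im=r.grab_frame("scene"); cv2.imwrite("pics/s3.png",cv2.resize(im[100:300,150:400],None,fx=3,fy=3,interpolation=cv2.INTER_CUBIC))
s=r.sense(); print(s["eef_pos"],s["tcp_rot"],s["qpos"],s["wrist_torque"],s["contact_force"])
E
```

```text
[446.51434498 -11.11495936  90.60383525] [ 3.14146287e+00  1.20895093e-03 -1.50170939e-01] [-2.82598696e-02  2.83982151e-01  2.12304874e+00  2.71135738e-05
  7.35777520e-01  1.69268721e+00] [ 0.04616234 -0.00082149 -0.01098534] [-1.07695278  0.28937336 -4.5318667 ]
```

View pics/s3.png

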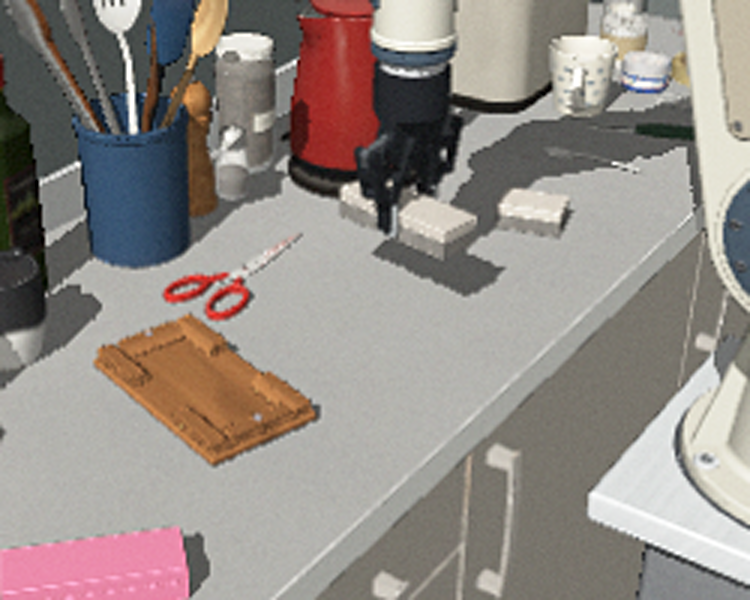

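The stone is held level near crop (410,215), and the shortstone hasn't moved. Next I carry it over the holder.

{"op": "servo_tool", "data": {
  "deltas": [
    {"x":5,"y":20,"z":0,"rx":0,"ry":0,"rz":-0.01,"gripper":-1},
    {"x":13,"y":55,"z":0,"rx":0,"ry":0,"rz":-0.03,"gripper":-1},
    {"x":22,"y":92,"z":0,"rx":0,"ry":0,"rz":-0.045,"gripper":-1},
    {"x":32,"y":130,"z":0,"rx":0,"ry":0,"rz":-0.065,"gripper":-1},
    {"x":42,"y":170,"z":0,"rx":0,"ry":0,"rz":-0.085,"gripper":-1},
    {"x":51,"y":208,"z":0,"rx":0,"ry":0,"rz":-0.105,"gripper":-1},
    {"x":57,"y":235,"z":0,"rx":0,"ry":0,"rz":-0.115,"gripper":-1},
    {"x":61,"y":251,"z":0,"rx":0,"ry":0,"rz":-0.124,"gripper":-1},
    {"x":61,"y":251,"z":-20,"rx":0,"ry":0,"rz":-0.124,"gripper":-1},
    {"x":61,"y":251,"z":-30,"rx":0,"ry":0,"rz":-0.124,"gripper":-1}
  ]
}}

```text
clock: 5.6
eef_pos: [506.7, 239.8, 58.8]
tcp_rot: [3.139, 0.003, -0.273]
contact_force: [-0.5, -0.1, -4.6]
opening: 0.575
grasp_force: 63.7
```

```bash
python3 - <<'E'
from rig import r
import cv2
im=r.grab_frame("scene"); a=cv2.resize(im[150:290,150:300],None,fx=4,fy=4,interpolation=cv2.INTER_CUBIC)
cv2.imwrite("pics/s4.png",a)
im=r.grab_frame("top"); cv2.imwrite("pics/t4.png",cv2.resize(im[110:230,150:300],None,fx=4,fy=4,interpolation=cv2.INTER_CUBIC))
s=r.sense(); print(s["eef_pos"],s["tcp_rot"],s["contact_force"])
E
```

```text
[506.06476227 238.72708173  58.6603232 ] [ 3.13796033  0.00412628 -0.27417068] [-0.58492215 -0.21430319 -3.11674606]
```

View pics/s4.png

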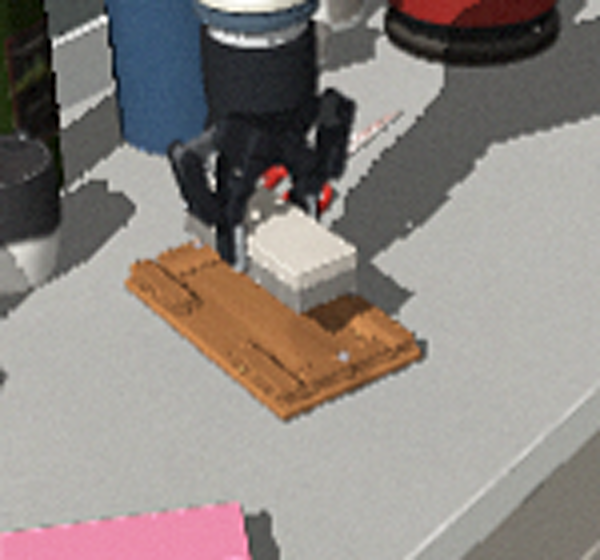

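The stone hangs square above the holder at crop (300,260), offset in the image by its height as expected. I lower it close to the floor.

{"op": "servo_tool", "data": {
  "deltas": [
    {"x":0,"y":0,"z":-8,"rx":0,"ry":0,"rz":0,"gripper":-1},
    {"x":0,"y":0,"z":-18,"rx":0,"ry":0,"rz":0,"gripper":-1},
    {"x":0,"y":0,"z":-27,"rx":0,"ry":0,"rz":0,"gripper":-1},
    {"x":0,"y":0,"z":-33,"rx":0,"ry":0,"rz":0,"gripper":-1},
    {"x":0,"y":0,"z":-36,"rx":0,"ry":0,"rz":0,"gripper":-1},
    {"x":0,"y":0,"z":-36,"rx":0,"ry":0,"rz":0,"gripper":-1},
    {"x":0,"y":0,"z":-36,"rx":0,"ry":0,"rz":0,"gripper":-1}
  ]
}}

```text
clock: 6.4
eef_pos: [508.3, 239.9, 25.4]
tcp_rot: [-3.141, -0.0, -0.274]
contact_force: [0.3, 0.2, -4.3]
opening: 0.577
grasp_force: 63.9
```

```bash
python3 - <<'E'
from rig import r
import cv2
im=r.grab_frame("scene"); a=cv2.resize(im[180:280,160:290],None,fx=5,fy=5,interpolation=cv2.INTER_CUBIC)
cv2.imwrite("pics/s5.png",a)
s=r.sense(); print(s["eef_pos"],s["tcp_rot"],s["contact_force"])
E
```

```text
[508.44482258 239.95150539  25.57129195] [-3.14124557e+00 -3.96919873e-04 -2.74231076e-01] [ 4.83614016e-02  2.32679917e-03 -3.44241578e+00]
```

View pics/s5.png

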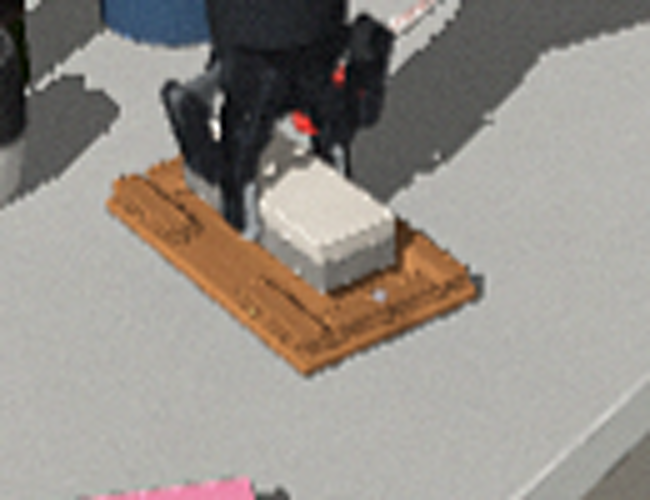

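The stone's lower edge at crop (330,290) is just above the recess, inside the rails and aligned with them. I lower it slowly to contact.

{"op": "servo_tool", "data": {
  "deltas": [
    {"x":0,"y":0,"z":-2,"rx":0,"ry":0,"rz":0,"gripper":-1},
    {"x":0,"y":0,"z":-4,"rx":0,"ry":0,"rz":0,"gripper":-1},
    {"x":0,"y":0,"z":-6,"rx":0,"ry":0,"rz":0,"gripper":-1},
    {"x":0,"y":0,"z":-8,"rx":0,"ry":0,"rz":0,"gripper":-1},
    {"x":0,"y":0,"z":-9,"rx":0,"ry":0,"rz":0,"gripper":-1},
    {"x":0,"y":0,"z":-10,"rx":0,"ry":0,"rz":0,"gripper":-1},
    {"x":0,"y":0,"z":-10,"rx":0,"ry":0,"rz":0,"gripper":-1}
  ]
}}

```text
clock: 7.15
eef_pos: [508.1, 239.8, 15.1]
tcp_rot: [3.141, 0.0, -0.274]
contact_force: [0.2, 0.3, -4.3]
opening: 0.574
grasp_force: 63.9
```

{"op": "servo_tool", "data": {
  "deltas": [
    {"x":0,"y":0,"z":-0.5,"rx":0,"ry":0,"rz":0,"gripper":-1},
    {"x":0,"y":0,"z":-1,"rx":0,"ry":0,"rz":0,"gripper":-1},
    {"x":0,"y":0,"z":-1,"rx":0,"ry":0,"rz":0,"gripper":-1}
  ]
}}

```text
clock: 7.45
eef_pos: [508.2, 239.8, 14.3]
tcp_rot: [3.142, 0.0, -0.274]
contact_force: [-1.0, 0.2, -4.2]
opening: 0.572
grasp_force: 63.9
```

{"op": "servo_tool", "data": {
  "deltas": [
    {"x":0,"y":0,"z":-0.5,"rx":0,"ry":0,"rz":0,"gripper":-1},
    {"x":0,"y":0,"z":-1,"rx":0,"ry":0,"rz":0,"gripper":-1},
    {"x":0,"y":0,"z":-1,"rx":0,"ry":0,"rz":0,"gripper":-1},
    {"x":0,"y":0,"z":-1,"rx":0,"ry":0,"rz":0,"gripper":-1}
  ]
}}

```text
clock: 7.85
eef_pos: [508.2, 239.9, 14.1]
tcp_rot: [-3.142, -0.0, -0.274]
contact_force: [-3.4, -0.7, 8.4]
opening: 0.572
grasp_force: 65.2
```

Contact came at z = 14, exactly as predicted for the recess floor. I release and withdraw.

{"op": "servo_tool", "data": {
  "deltas": [
    {"x":0,"y":0,"z":0,"rx":0,"ry":0,"rz":0,"gripper":0.6},
    {"x":0,"y":0,"z":0,"rx":0,"ry":0,"rz":0,"gripper":0.6},
    {"x":0,"y":0,"z":0,"rx":0,"ry":0,"rz":0,"gripper":0.6},
    {"x":0,"y":0,"z":0,"rx":0,"ry":0,"rz":0,"gripper":0.6},
    {"x":0,"y":0,"z":0,"rx":0,"ry":0,"rz":0,"gripper":0.6}
  ]
}}

```text
clock: 8.35
eef_pos: [508.2, 239.9, 13.2]
tcp_rot: [-3.142, 0.0, -0.274]
contact_force: [-0.1, 1.1, -0.1]
opening: 0.798
grasp_force: 0.0
```

{"op": "servo_tool", "data": {
  "deltas": [
    {"x":0,"y":0,"z":10,"rx":0,"ry":0,"rz":0,"gripper":0.6},
    {"x":0,"y":0,"z":25,"rx":0,"ry":0,"rz":0,"gripper":0.6},
    {"x":0,"y":0,"z":50,"rx":0,"ry":0,"rz":0,"gripper":0.6},
    {"x":0,"y":0,"z":90,"rx":0,"ry":0,"rz":0,"gripper":0.6},
    {"x":0,"y":0,"z":130,"rx":0,"ry":0,"rz":0,"gripper":0.6},
    {"x":-30,"y":-40,"z":150,"rx":0,"ry":0,"rz":0,"gripper":0.6},
    {"x":-40,"y":-80,"z":160,"rx":0,"ry":0,"rz":0,"gripper":0.6},
    {"x":-50,"y":-120,"z":160,"rx":0,"ry":0,"rz":0,"gripper":0.6},
    {"x":-60,"y":-160,"z":160,"rx":0,"ry":0,"rz":0,"gripper":0.6},
    {"x":-70,"y":-200,"z":160,"rx":0,"ry":0,"rz":0,"gripper":0.6}
  ]
}}

```text
clock: 9.35
eef_pos: [437.8, 38.5, 174.9]
tcp_rot: [-3.141, -0.002, -0.274]
contact_force: [0.4, -1.1, -0.1]
opening: 0.8
grasp_force: 0.0
```

{"op": "servo_tool", "data": {
  "deltas": [
    {"x":0,"y":-45,"z":0,"rx":0,"ry":0,"rz":0,"gripper":0.6},
    {"x":0,"y":-45,"z":0,"rx":0,"ry":0,"rz":0,"gripper":0.6},
    {"x":0,"y":-45,"z":0,"rx":0,"ry":0,"rz":0,"gripper":0.6}
  ]
}}

```text
clock: 9.65
eef_pos: [438.5, -6.0, 174.5]
tcp_rot: [-3.141, -0.002, -0.277]
contact_force: [-0.4, 0.0, -0.3]
opening: 0.795
grasp_force: 0.0
```

```bash
python3 - <<'E'
from rig import r
from h import *
im=r.grab_frame("top"); p=r.camera_params("top")
hsv=cv2.cvtColor(warp(im,p,44),cv2.COLOR_BGR2HSV); print([q for q in rects((hsv[...,2]>195)&(hsv[...,1]<50))])
s=r.grab_frame("scene"); a=cv2.resize(s[180:280,160:290],(390,300),interpolation=cv2.INTER_CUBIC)
b=cv2.resize(im[120:220,170:300],(390,300),interpolation=cv2.INTER_CUBIC)
cv2.imwrite("pics/f.png",np.hstack([a,b]))
print(r.sense()["clock"],r.sense()["eef_pos"])
E
```

```text
[(array([508.9, 241.8]), [np.float64(45.9), np.float64(136.9)], 164.3), (array([345.5, -14.9]), [np.float64(44.3), np.float64(395.5)], 6.0), (array([ 225.2, -100.6]), [np.float64(57.6), np.float64(72.1)], 104.2), (array([ 466.6, -117. ]), [np.float64(102.9), np.float64(152.0)], 88.7), (array([ 341.7, -245. ]), [np.float64(35.0), np.float64(399.0)], 15.3)]
9.75 [438.46529892  -4.61499453 173.97899761]
```

View pics/f.png

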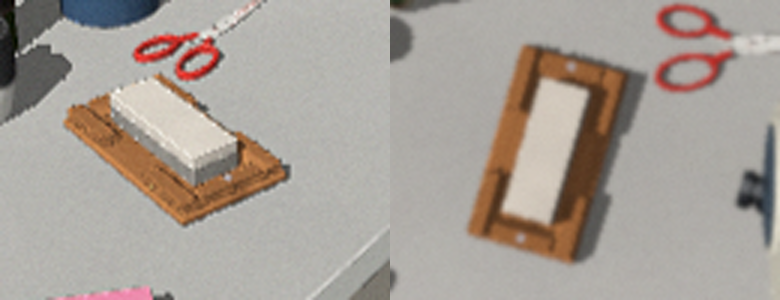

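The stone lies flat and square between the rails in both views (scene crop (175,130), top crop (547,150)). Its measured centre is within 2 mm of the recess centre and the gripper is clear.

```bash
python3 -c "
from rig import r
print(r.sign_off())"
```

```text
the job is handed in; nothing more can be done
None
```

The long stone was set down in the holder's recess, flat, square and within about 2 mm of centre by camera. The short stone was not touched, and the job was handed in at about 10 s; sign-off gave no verdict.

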